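Press the spare castor and levelling foot into the service case

TASK

Pack the gantry's service case: take the larger castor and the larger levelling foot from the table and press each one, base down and upright, into its own cutout of the open case's insert (the castor in the rectangular one, the foot in the round one) until it is fully home on the cutout's floor, then let go. Leave the smaller castor and the smaller levelling foot where they stand.

Things in the scene. Friction and masses are not known exactly. Their poses are not given: they have to be found in the camera images.
- castor_center (a point): The larger castor, upside down on its steel plate, 96 mm tall, 0.26 kg; point: its axis, half-way up. Plate 90 (x) by 66 (y) by 8 mm, same after a half turn. Rigid fork 40 mm wide over its outsides along y, side plates 33 mm long in x, 20 to 73 mm above the underside: grip across it here or a little higher. Wheel on top: 70 mm diameter, 26 mm thick, axle along y. z up.
- foot_center (a point): The larger levelling foot, 100 mm tall, 0.2 kg, standing on its round black base (64 mm diameter, rim 13 mm high); point: its axis, half-way up. Cone and 24 mm nut up to 29 mm above the underside, then an upright steel threaded stem, 16 mm diameter, to the top: grip the stem from any side here or a little higher. Yaw does not matter. z up.
- castor_cutout (a point): Rectangular cutout in the grey insert (top 34 mm above the table) of the fixed, open 170 by 300 mm black case. Point: centre of its mouth, at insert top; x along its length, z up. Mouth 122 by 94 mm narrows to 110 by 82 mm; 24 mm deep. Sprung pads in the long walls stop the castor about 10 mm short: press on, 15 to 20 N, till its half-way point is 24 mm above this point.
- foot_cutout (a point): Round cutout in the same insert, 120 mm from the rectangular one towards its -y. Point: centre of its mouth, at insert top; z up. Mouth 92 mm diameter narrows to 80 mm; 24 mm deep. Sprung pads in the wall stop the foot about 10 mm short: press on, 15 to 20 N, till its half-way point is 26 mm above this point; friction then holds it.
- small_castor_center (a point): The smaller castor, a bystander: same build, plate 60 by 46 mm, wheel 50 mm in diameter, 70 mm tall; this point is half-way up. To be left where it stands.
- small_foot_center (a point): The smaller levelling foot, a bystander: same build, base 42 mm in diameter, stem 10 mm, 72 mm tall; this point is half-way up. To be left where it stands.

How it is judged:
By the outcome, as a careful person would: the job done as asked, in the order asked, and still so for the second after the job is handed in, with the robot touching nothing.
It also fails if it takes over 69 s, if anything falls off the work surface, if the arm or the gripper's body presses on something with over 40 N, if the wrist force passes 120 N, or if a joint passes its speed limit or range.

ROBOT

A 7-joint arm with a two-finger parallel gripper is mounted at the origin on the work surface. World frame = base frame: x ahead of the robot, y to its left, z up, the work surface at z = 0. Lengths are in m, angles in degrees, forces in N, time in s.
With the tool pointing down it reaches from about 0.425 to 0.825 m from the base axis. Payload 3.6 kg.
Tool frame: the origin (TCP) lies at the very end of the fingers, on their centre line; the grasp point (between the pads) lies hold_point_z behind it (hold_point_z is the distance from the TCP to the grasp point, in m); y points along the fingers, z is the direction in which the jaws open and shut, and the axes are right-handed (so a half turn about y gives the same grasp; the last joint's range is limited). The gripper opens to 85 mm and grips with 20 to 120 N. Pads are 22 mm wide; open, the fingers measure 114 mm over their backs; the gripper's body (76 mm by 85 mm) begins 54 mm behind the grasp point. The pads swing forward as they close: fully open they stand 13 mm farther back than shut.
Start: joints at [-77.836, 35.231, -0.722, 81.555, 0.464, 63.22, -2.315], TCP at [0.154, 0.632, 0.202] pointing down, gripper open.
Joint ranges: [-178.69, 178.69], [-17.37, 117.87], [-77.05, 75.6], [15.02, 138.74], [-78.02, 258.01], [0.78, 113.62], [-162.83, 162.83]. Speed limits (degrees/s): [159.86, 159.86, 180, 180, 180, 180, 180].

INTERFACE

Orientations are given as [roll, pitch, yaw] about the fixed x, y, z axes, in that order (R = Rz(yaw) Ry(pitch) Rx(roll)).
In Python, from workcell import * gives the robot as it stands.
- The arm moves only by the tool carry_out, never from a script. Its argument "series" is a list of rows, each a list of 3 entries, a list of its own where there are three numbers: the shift along the tool's x, y, z as a fraction of full scale, then the turn about the tool's y as a fraction of full scale, then the opening, from 0 (shut) to 1 (fully open). In form: [[[tx, ty, tz], yaw, claw], ...]. A call has 1 to 10 rows; each row shifts and turns the commanded pose from where the row before left it, along the tool's axes as they then stand; what a row does not reach is not made up. Full scale, the value 1, is 30 mm for a shift and 0.15 rad for a turn. A row lasts 1/8 s, in which the tool goes at most 62.5 mm and 10.7 degrees, less where a joint would pass 70% of its speed; a pose out of reach is approached as far as the arm can. A call with a number of a shift or a turn outside -1 to 1 is refused whole. A call with a gripper value outside its range is refused whole. The fingers move at their own pace and stop on an object; "squeeze" is the grip in N (left out, the last holds). Time passes only in rows, so rows that do not move let the fingers close. It gives the time, the measured TCP pose, the force and the opening at its end, in the units of the state.
- observe(): the state, without advancing time (a new reading comes with each control period).
- snapshot(name): name is "scene" or "top" or "wrist"; returns the picture (400x640x3 uint8, red, green, blue); there is no depth.
- camera_model(name): a dict with "camera_matrix" (3x3 intrinsics, pixels), "extrinsics" (4x4, takes a point from camera to world coordinates); the wrist camera has in their place "mount" (4x4, takes a point from camera to tool coordinates, whose origin is the TCP and whose axes are the tool frame's). Camera axes: x right, y down, z forward; pixel columns grow to the right and rows downward; lengths in m; the calibration is good to about 2 mm. A picture is of the moment at which its call begins: read the wrist's pose just before it. camera_model takes no time and is no camera call.
- hand_in(): hands the job in, once; it reports no verdict.
The state is a dict: "time": time; "joints": joint angles; "qvel": joint speeds; "tau": joint torques, N m; "position": TCP position; "eef_rot": TCP orientation; "wrist_force": force on the tool from outside, world axes, zero at the start; "moment": the same for the moment, N m; "gripper_width": finger opening in m.
Only numpy, scipy, OpenCV 4.12 (cv2) and the standard library are available. Lean on these libraries where they do the work, as an engineer would, in place of code of your own. Each camera call takes 0.05 s, during which the arm holds its last target. There are 200 camera calls.

## Working session

There is one attempt and no reset: what is moved stays moved. The work goes in short steps, Python scripts to look and compute and a tool call to move; the robot and the scene stay as the last step left them, time stands still between calls to the robot, and variables do not carry over. Pictures are saved under pics/ and viewed, about 8 in all and at most 12, crops included, and the job is handed in when it is done.

Besides the shell and the picture viewer there is one more tool, called in YAML: its name, and indented under it one key for each argument. carry_out: Moves the arm, as the interface text tells. Its arguments: {"type":"object","properties":{"series":{"type":"array"},"squeeze":{"type":"number"}},"required":["series"]}

```bash
mkdir -p pics; python3 - <<'E'
from workcell import *
import cv2,numpy as np
np.set_printoptions(precision=4,suppress=True)
s=observe();print(s)
try: print(hold_point_z)
except Exception as e: print(e)
for n in ["scene","top"]:
    cv2.imwrite(f"pics/{n}0.png",snapshot(n)[:,:,::-1])
for n in ["scene","top","wrist"]:
    print(n,camera_model(n))
E
```

```text
{'time': 0.0, 'joints': array([-77.8358,  35.2915,  -0.7217,  81.6414,   0.4658,  63.2204,
        -2.3153]), 'qvel': array([0.0903, 0.02  , 0.0435, 0.0011, 0.0257, 0.1042, 0.025 ]), 'tau': array([ -0.0001, -46.9219,   0.2591, -17.1033,   0.01  ,   0.0098,
        -0.    ]), 'position': array([0.1536, 0.6307, 0.2009]), 'eef_rot': array([-90.1503,  -0.0044, -13.6795]), 'wrist_force': array([ 0.2784,  0.3406, -0.6371]), 'moment': array([-0.0421, -0.0201, -0.0337]), 'gripper_width': 0.08540126249413076}
0.0187
scene {'camera_matrix': array([[394.9668,   0.    , 319.2742],
       [  0.    , 394.9668, 200.5336],
       [  0.    ,   0.    ,   1.    ]]), 'extrinsics': array([[ 0.8106,  0.3154, -0.4934,  0.9494],
       [ 0.5851, -0.4017,  0.7045, -0.6515],
       [ 0.024 , -0.8598, -0.5101,  0.5309],
       [ 0.    ,  0.    ,  0.    ,  1.    ]])}
top {'camera_matrix': array([[375.3484,   0.    , 316.536 ],
       [  0.    , 375.3484, 196.6744],
       [  0.    ,   0.    ,   1.    ]]), 'extrinsics': array([[-0.016 , -0.988 ,  0.1539,  0.3951],
       [-0.9995,  0.0115, -0.03  , -0.031 ],
       [ 0.0279, -0.1543, -0.9876,  0.9712],
       [ 0.    ,  0.    ,  0.    ,  1.    ]])}
wrist {'camera_matrix': array([[294.1032,   0.    , 322.3352],
       [  0.    , 294.1032, 204.0194],
       [  0.    ,   0.    ,   1.    ]]), 'mount': array([[ 0.0004,  0.9647,  0.2635, -0.0676],
       [-0.0003, -0.2635,  0.9647, -0.1714],
       [ 1.    , -0.0004,  0.0002,  0.0013],
       [ 0.    ,  0.    ,  0.    ,  1.    ]])}
```

View pics/top0.png

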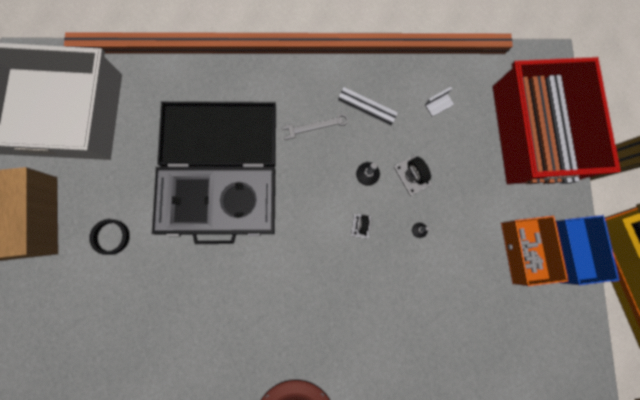

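View pics/scene0.png

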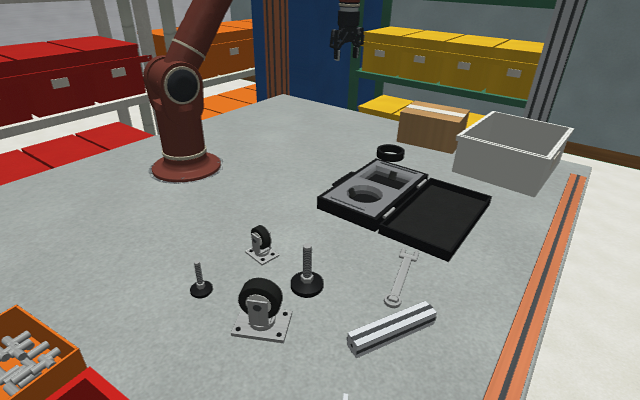

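The top view shows the larger foot at about (368,173), the larger castor at (412,175), and the small ones at (361,225) and (420,229). The case cutouts are at about (191,199) for the rectangular one and (239,199) for the round one. I'll enlarge these areas.

```bash
cat > h.py <<'E'
from workcell import *
import cv2,numpy as np
from scipy.spatial.transform import Rotation as Ro
np.set_printoptions(precision=4,suppress=True)
def cam(n,s=None):
    c=camera_model(n)
    if n!="wrist": return c["camera_matrix"],c["extrinsics"]
    T=np.eye(4);T[:3,:3]=Ro.from_euler("xyz",s["eef_rot"],degrees=True).as_matrix();T[:3,3]=s["position"]
    return c["camera_matrix"],T@c["mount"]
def at(K,E,uv,z):
    d=E[:3,:3]@np.linalg.inv(K)@np.array([uv[0],uv[1],1.]);o=E[:3,3]
    return (o+d*(z-o[2])/d[2])
def px(K,E,p):
    q=K@(E[:3,:3].T@(np.array(p)-E[:3,3]));return q[:2]/q[2]
def crop(im,x0,y0,w,h,k):
    return cv2.resize(im[y0:y0+h,x0:x0+w],None,fx=k,fy=k,interpolation=cv2.INTER_CUBIC)
E
python3 - <<'E'
from h import *
im=cv2.imread("pics/top0.png")
cv2.imwrite("pics/c1.png",np.vstack([crop(im,340,145,130,48,6),crop(im,150,165,130,50,6)]))
K,E=cam("top")
for n,u,z in [("castor plate",(412,176),.008),("foot base",(368,174),.01),("rect",(191,200),.034),("round",(239,199),.034),("scast",(361,226),.008),("sfoot",(420,230),.008)]: print(n,at(K,E,u,z))
E
```

```text
castor plate [ 0.5975 -0.3132  0.008 ]
foot base [ 0.6036 -0.1964  0.01  ]
rect [0.5364 0.2548 0.034 ]
round [0.5375 0.1354 0.034 ]
scast [ 0.4674 -0.1736  0.008 ]
sfoot [ 0.455  -0.3261  0.008 ]
```

View pics/c1.png

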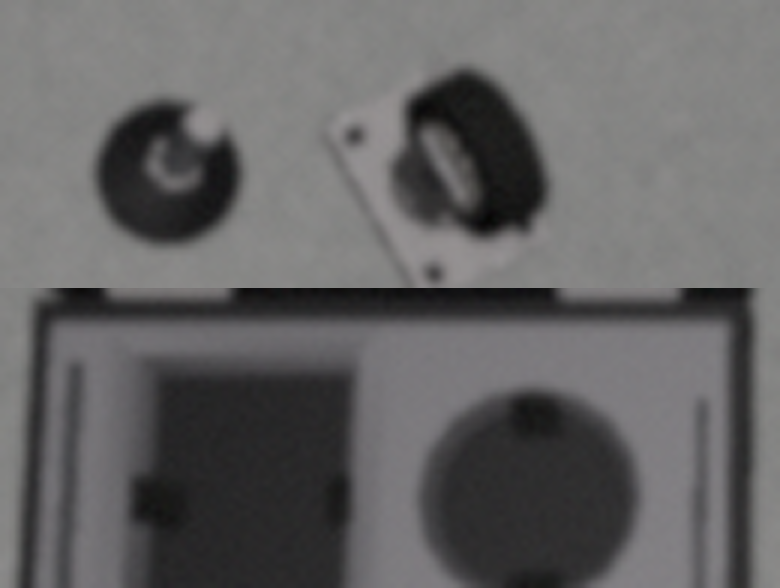

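Castor: long axis at about 28° yaw (left plate edge from (330,140) to (410,288) in the crop). The case is nearly square to the base axes. I'll write a small planner, then pass over the case for a wrist view.

```bash
cat >> h.py <<'E'
def plan(tgt,yaw,claw,s=None,step=.95,maxn=10):
    s=s or observe();p=np.array(s["position"]);R=Ro.from_euler("xyz",s["eef_rot"],degrees=True)
    d=np.array(tgt)-p;ty=-np.radians((yaw-s["eef_rot"][2]))
    ty=np.radians((np.degrees(ty)+180)%360-180)
    n=int(np.ceil(max(np.linalg.norm(d)/.03/step,abs(ty)/.15/step,1)))
    out=[]
    for i in range(n):
        t=R.as_matrix().T@(d/n)/.03
        out.append([[round(float(v),2)+0. for v in t],round(ty/n/.15,2),claw])
        R=R*Ro.from_rotvec([0,ty/n,0])
    print("at",p,s["eef_rot"],"t",round(s["time"],2),"rows",n)
    for i in range(0,n,10): print(str(out[i:i+10]).replace(" ",""))
E
python3 -c "
from h import *
plan([.52,.19,.22],-80,1)"
```

```text
at [0.1535 0.6308 0.2011] [-90.1328  -0.0011 -13.6769] t 0.1 rows 21
[[[0.73,-0.03,-0.54],np.float64(0.37),1],[[0.76,-0.03,-0.5],np.float64(0.37),1],[[0.79,-0.03,-0.46],np.float64(0.37),1],[[0.81,-0.03,-0.41],np.float64(0.37),1],[[0.83,-0.03,-0.37],np.float64(0.37),1],[[0.85,-0.03,-0.32],np.float64(0.37),1],[[0.87,-0.03,-0.28],np.float64(0.37),1],[[0.88,-0.03,-0.23],np.float64(0.37),1],[[0.89,-0.03,-0.18],np.float64(0.37),1],[[0.9,-0.03,-0.13],np.float64(0.37),1]]
[[[0.91,-0.03,-0.08],np.float64(0.37),1],[[0.91,-0.03,-0.03],np.float64(0.37),1],[[0.91,-0.03,0.02],np.float64(0.37),1],[[0.91,-0.03,0.07],np.float64(0.37),1],[[0.9,-0.03,0.12],np.float64(0.37),1],[[0.89,-0.03,0.17],np.float64(0.37),1],[[0.88,-0.03,0.22],np.float64(0.37),1],[[0.87,-0.03,0.27],np.float64(0.37),1],[[0.85,-0.03,0.32],np.float64(0.37),1],[[0.84,-0.03,0.36],np.float64(0.37),1]]
[[[0.81,-0.03,0.41],np.float64(0.37),1]]
```

carry_out:
  series:
    - [[0.73,-0.03,-0.54],0.37,1]
    - [[0.76,-0.03,-0.5],0.37,1]
    - [[0.79,-0.03,-0.46],0.37,1]
    - [[0.81,-0.03,-0.41],0.37,1]
    - [[0.83,-0.03,-0.37],0.37,1]
    - [[0.85,-0.03,-0.32],0.37,1]
    - [[0.87,-0.03,-0.28],0.37,1]
    - [[0.88,-0.03,-0.23],0.37,1]
    - [[0.89,-0.03,-0.18],0.37,1]
    - [[0.9,-0.03,-0.13],0.37,1]

```text
time: 1.35
position: [0.329, 0.42, 0.2112]
eef_rot: [-90.0, 0.0, -45.7]
wrist_force: [0.5, 0.5, -0.7]
gripper_width: 0.0853
```

carry_out:
  series:
    - [[0.91,-0.03,-0.08],0.37,1]
    - [[0.91,-0.03,-0.03],0.37,1]
    - [[0.91,-0.03,0.02],0.37,1]
    - [[0.91,-0.03,0.07],0.37,1]
    - [[0.9,-0.03,0.12],0.37,1]
    - [[0.89,-0.03,0.17],0.37,1]
    - [[0.88,-0.03,0.22],0.37,1]
    - [[0.87,-0.03,0.27],0.37,1]
    - [[0.85,-0.03,0.32],0.37,1]
    - [[0,0,0],0,1]

```text
time: 2.6
position: [0.4858, 0.2285, 0.2194]
eef_rot: [-90.0, -0.1, -74.5]
wrist_force: [0.6, -0.2, 0.8]
gripper_width: 0.0854
```

```bash
python3 - <<'E'
from h import *
s=observe();im=snapshot("wrist")[:,:,::-1]
cv2.imwrite("pics/w1.png",im)
np.save("w1.npy",np.r_[s["position"],s["eef_rot"]])
print(s["time"],s["position"],s["eef_rot"],s["qvel"],s["joints"])
K,E=cam("wrist",s)
for p in ([.5364,.2548,.034],[.5375,.1354,.034]): print(px(K,E,p))
E
```

```text
2.6 [0.4858 0.2285 0.2194] [-89.9523  -0.0939 -74.4656] [-2.1843 -0.2826 -3.4844  0.666  -1.3523  0.2422 -0.0956] [-40.3148  24.8603  18.7674  99.4409  -9.1441  57.1713  -2.6631]
[367.9783 171.4409]
[341.0924 257.9902]
```

View pics/w1.png

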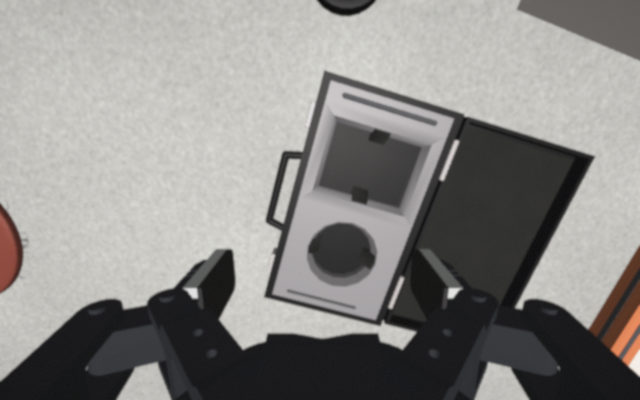

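The wrist view shows the rectangular mouth near (372,163) and the round mouth near (341,254). I'll enlarge it for exact corners and yaw.

```bash
python3 - <<'E'
from h import *
im=cv2.imread("pics/w1.png")
c=crop(im,262,65,208,232//2*2//1 if False else 150,3.8)
c=crop(im,262,66,200,240,2.5) if False else crop(im,262,66,240,235,2.5)
cv2.imwrite("pics/c2.png",cv2.convertScaleAbs(c,alpha=1.1,beta=30))
E
```

```text
(no output)
```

View pics/c2.png

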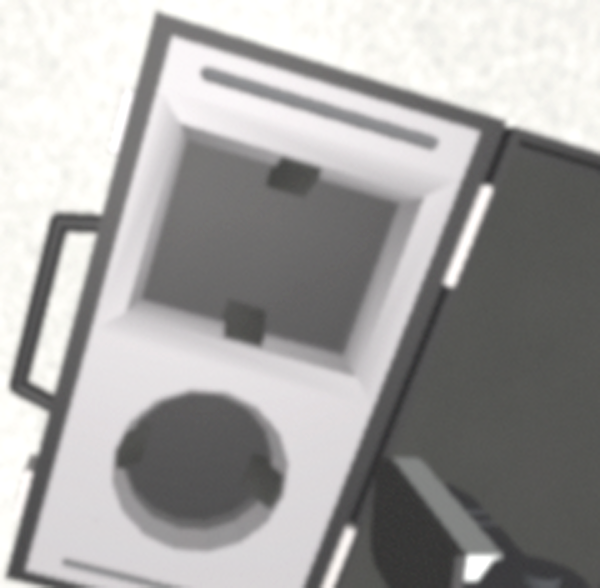

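```bash
python3 - <<'E'
from h import *
a=np.load("w1.npy");s=dict(position=a[:3],eef_rot=a[3:]);K,E=cam("wrist",s)
f=lambda u,z:at(K,E,(u[0]/2.5+262-.3,u[1]/2.5+66-.3),z)
ang=lambda a,b:np.degrees(np.arctan2(b[1]-a[1],b[0]-a[0]))
m=[f(u,.034) for u in [(168,97),(452,187),(365,388),(104,320)]]
fl=[f(u,.010) for u in [(185,128),(400,200),(343,353),(140,300)]]
for q in(m,fl):
    print(np.mean(q,0),[np.linalg.norm(q[i]-q[i-1]) for i in range(4)],[ang(q[0],q[1]),ang(q[3],q[2]),ang(q[0],q[3])+90,ang(q[1],q[2])+90])
c=f((200,470),.034);print("round",c)
g=[f(u,.034) for u in [(203,73),(437,143),(170,37),(25,570),(480,130),(305,585)]]
print("groove",ang(g[0],g[1]),"edges",ang(g[2],g[3])+90,ang(g[4],g[5])+90, "mid",np.mean([g[2],g[3],g[4],g[5]],0))
d=np.mean(m,0)-c;print(np.linalg.norm(d),np.degrees(np.arctan2(d[1],d[0]))-90)
plan([.58,-.10,.22],-120,1)
E
```

```text
[0.538  0.2612 0.034 ] [np.float64(0.10995126813198956), np.float64(0.14113501620460578), np.float64(0.10606984629433783), np.float64(0.13754619192344497)] [np.float64(-1.1895803682784492), np.float64(0.4484962187766787), np.float64(-1.0046041927229368), np.float64(-2.967059897384928)]
[0.5393 0.2605 0.01  ] [np.float64(0.08997820047103738), np.float64(0.11543560467391231), np.float64(0.08435387513124828), np.float64(0.11301145019499677)] [np.float64(-2.2246607527437505), np.float64(0.576725304324142), np.float64(0.8964919213219815), np.float64(-0.6351404647625145)]
round [0.5365 0.1415 0.034 ]
groove -0.12533807505914374 edges -0.44430524126708804 -0.27456517076805653 mid [0.5373 0.2081 0.034 ]
0.11966445099976046 -0.6865058872073604
at [0.4845 0.2306 0.2192] [-90.0075   0.0004 -74.2661] t 2.65 rows 13
[[[0.88,0.0,0.01],np.float64(0.41),1],[[0.88,0.0,0.06],np.float64(0.41),1],[[0.87,0.0,0.11],np.float64(0.41),1],[[0.87,0.0,0.17],np.float64(0.41),1],[[0.85,0.0,0.22],np.float64(0.41),1],[[0.84,0.0,0.27],np.float64(0.41),1],[[0.82,0.0,0.32],np.float64(0.41),1],[[0.8,0.0,0.37],np.float64(0.41),1],[[0.78,0.0,0.42],np.float64(0.41),1],[[0.75,0.0,0.47],np.float64(0.41),1]]
[[[0.72,0.0,0.51],np.float64(0.41),1],[[0.68,0.0,0.56],np.float64(0.41),1],[[0.65,0.0,0.6],np.float64(0.41),1]]
```

Wrist and top estimates differ by about 6 mm in y. I'll take the middle (rect ≈ .538,.259; round ≈ .537,.139; yaw ≈ -0.3°) and check again before placing, since the clearance is ±8 mm. Next, the castor.

```bash
sed -i 's/round(ty\/n\/.15,2)/round(float(ty\/n\/.15),2)/' h.py; python3 - <<'E'
from h import *
plan([.57,-.24,.24],-135,1)
E
```

```text
at [0.4845 0.2306 0.2192] [-90.0075   0.0004 -74.2661] t 2.65 rows 17
[[[0.93,-0.04,-0.09],0.42,1],[[0.94,-0.04,-0.03],0.42,1],[[0.94,-0.04,0.03],0.42,1],[[0.93,-0.04,0.09],0.42,1],[[0.93,-0.04,0.14],0.42,1],[[0.92,-0.04,0.2],0.42,1],[[0.9,-0.04,0.26],0.42,1],[[0.88,-0.04,0.31],0.42,1],[[0.86,-0.04,0.37],0.42,1],[[0.84,-0.04,0.42],0.42,1]]
[[[0.81,-0.04,0.47],0.42,1],[[0.78,-0.04,0.52],0.42,1],[[0.74,-0.04,0.57],0.42,1],[[0.71,-0.04,0.62],0.42,1],[[0.67,-0.04,0.66],0.42,1],[[0.63,-0.04,0.7],0.42,1],[[0.58,-0.04,0.74],0.42,1]]
```

carry_out:
  series:
    - [[0.93,-0.04,-0.09],0.42,1]
    - [[0.94,-0.04,-0.03],0.42,1]
    - [[0.94,-0.04,0.03],0.42,1]
    - [[0.93,-0.04,0.09],0.42,1]
    - [[0.93,-0.04,0.14],0.42,1]
    - [[0.92,-0.04,0.2],0.42,1]
    - [[0.9,-0.04,0.26],0.42,1]
    - [[0.88,-0.04,0.31],0.42,1]
    - [[0.86,-0.04,0.37],0.42,1]
    - [[0.84,-0.04,0.42],0.42,1]

```text
time: 3.9
position: [0.5339, -0.0475, 0.2315]
eef_rot: [-90.0, -0.0, -110.5]
wrist_force: [-0.1, 0.0, -0.3]
gripper_width: 0.0854
```

carry_out:
  series:
    - [[0.81,-0.04,0.47],0.42,1]
    - [[0.78,-0.04,0.52],0.42,1]
    - [[0.74,-0.04,0.57],0.42,1]
    - [[0.71,-0.04,0.62],0.42,1]
    - [[0.67,-0.04,0.66],0.42,1]
    - [[0.63,-0.04,0.7],0.42,1]
    - [[0.58,-0.04,0.74],0.42,1]
    - [[0,0,0],0,1]
    - [[0,0,0],0,1]
    - [[0,0,0],0,1]

```text
time: 5.15
position: [0.5684, -0.2378, 0.2395]
eef_rot: [-90.1, 0.1, -135.4]
wrist_force: [0.3, 0.0, -0.2]
gripper_width: 0.0851
```

```bash
python3 - <<'E'
from h import *
s=observe();im=snapshot("wrist")[:,:,::-1]
np.save("w2.npy",np.r_[s["position"],s["eef_rot"]])
print(s["time"],s["position"],s["eef_rot"],s["qvel"],s["joints"])
K,E=cam("wrist",s)
for p in ([.5975,-.3132,.008],[.6036,-.1964,.01],[.4674,-.1736,.008]): print(px(K,E,p))
cv2.imwrite("pics/w2.png",cv2.convertScaleAbs(cv2.resize(im,(800,500),interpolation=2),alpha=1.1,beta=15))
E
```

```text
5.15 [ 0.5684 -0.2378  0.2395] [ -90.0564    0.0532 -135.3646] [-0.2566 -0.0345  0.1482 -0.1585  0.0992 -0.1448  0.07  ] [ -0.2167  33.9594  36.4759  85.1282 -21.0748  67.8956  -5.7986]
[376.0765 197.1187]
[320.0327 134.2623]
[240.5964 193.3393]
```

View pics/w2.png

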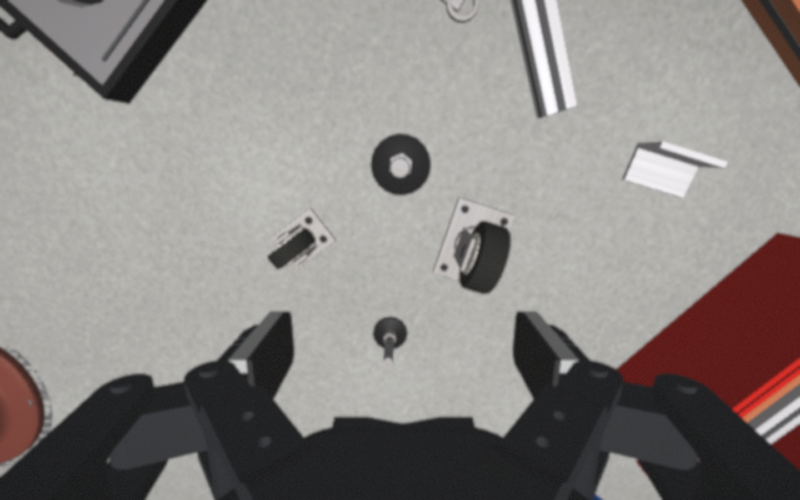

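The larger foot base is at about (401,165) and the castor plate has corners (461,198), (513,214), (434,269). I'll convert these.

```bash
python3 - <<'E'
from h import *
a=np.load("w2.npy");s=dict(position=a[:3],eef_rot=a[3:]);K,E=cam("wrist",s)
f=lambda u,z:at(K,E,((u[0]+.5)/1.25-.5,(u[1]+.5)/1.25-.5),z)
A,B,C=[f(u,.008) for u in [(461,198),(513,214),(434,269)]]
ang=lambda a,b:np.degrees(np.arctan2(b[1]-a[1],b[0]-a[0]))
print("castor",(B+C)/2,np.linalg.norm(A-B),np.linalg.norm(A-C),ang(C,A),ang(A,B))
print("foot",f((401.3,164.5),.012),f((401,166),.1),"wheel",f((486,256),.09))
print("sfoot",f((390,333),.01),"scastor",f((302,237),.008))
E
```

```text
castor [ 0.603  -0.3114  0.008 ] 0.06061275356412205 0.08558313608915154 25.775735529169484 -62.19216792430707
foot [ 0.607  -0.1947  0.012 ] [ 0.6078 -0.1943  0.1   ] wheel [ 0.6051 -0.3048  0.09  ]
sfoot [ 0.4576 -0.3228  0.01  ] scastor [ 0.4725 -0.1709  0.008 ]
```

```bash
python3 - <<'E'
from h import *
plan([.602,-.311,.15],-153,1)
E
```

```text
at [ 0.5685 -0.2379  0.2396] [ -90.0443    0.0445 -135.3598] t 5.2 rows 5
[[[0.18,0.6,0.5],0.41,1],[[0.15,0.6,0.51],0.41,1],[[0.12,0.6,0.52],0.41,1],[[0.09,0.6,0.53],0.41,1],[[0.06,0.6,0.53],0.41,1]]
```

carry_out:
  series:
    - [[0.18,0.6,0.5],0.41,1]
    - [[0.15,0.6,0.51],0.41,1]
    - [[0.12,0.6,0.52],0.41,1]
    - [[0.09,0.6,0.53],0.41,1]
    - [[0.06,0.6,0.53],0.41,1]
    - [[0,0,0],0,1]
    - [[0,0,0],0,1]

```text
time: 6.08
position: [0.6015, -0.312, 0.1495]
eef_rot: [-90.0, -0.0, -153.1]
wrist_force: [0.8, -0.5, 0.1]
gripper_width: 0.0853
```

```bash
python3 - <<'E'
from h import *
s=observe();im=snapshot("wrist")[:,:,::-1]
np.save("w3.npy",np.r_[s["position"],s["eef_rot"]])
K,E=cam("wrist",s)
for p in ([.602,-.311,.008],[.602,-.311,.096]): print(px(K,E,p))
cv2.imwrite("pics/w3.png",crop(cv2.convertScaleAbs(im,alpha=1.1,beta=15),160,60,320,240,2.5))
plan([.602,-.311,.034],-153,1)
E
```

```text
[323.3223 186.6555]
[323.6608 209.4097]
at [ 0.6018 -0.3118  0.1501] [ -89.9732    0.032  -153.0407] t 6.12 rows 5
[[[0.0,0.77,0.0],-0.0,1],[[0.0,0.77,0.0],-0.0,1],[[0.0,0.77,0.0],-0.0,1],[[0.0,0.77,0.0],-0.0,1],[[0.0,0.77,0.0],-0.0,1]]
```

View pics/w3.png

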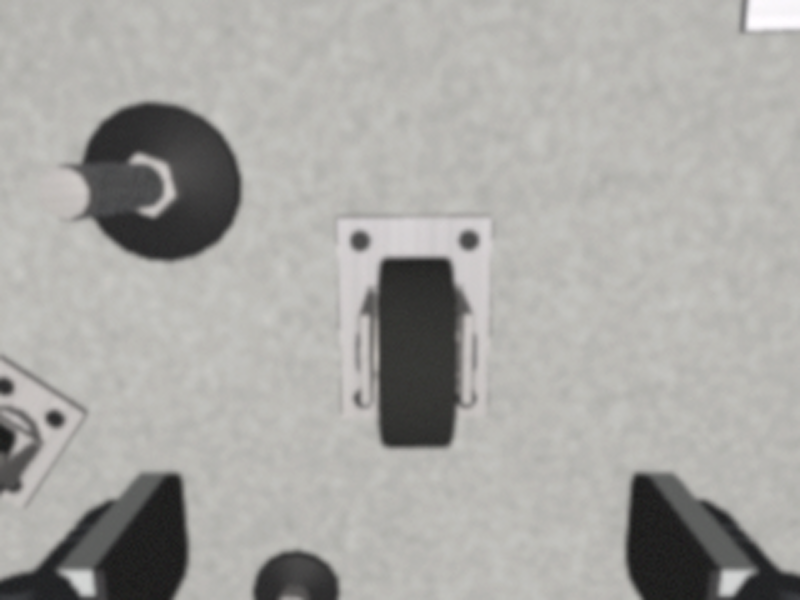

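The castor is lined up and square, with its plate centre at (414,316) in the crop, about 2 mm to the right. Next: descend and grip.

carry_out:
  series:
    - [[0,0.77,0.07],0,1]
    - [[0,0.77,0],0,1]
    - [[0,0.77,0],0,1]
    - [[0,0.77,0],0,1]
    - [[0,0.77,0],0,1]
    - [[0,0,0],0,1]
    - [[0,0,0],0,0.3]
    - [[0,0,0],0,0]
    - [[0,0,0],0,0]
    - [[0,0,0],0,0]
  squeeze: 90

```text
time: 7.38
position: [0.6034, -0.315, 0.036]
eef_rot: [-89.8, 0.1, -153.1]
wrist_force: [-0.5, -1.1, 7.0]
gripper_width: 0.0367
```

carry_out:
  series:
    - [[0,0,0],0,0]
    - [[0,0,0],0,0]
    - [[0,-0.3,0],0,0]
    - [[0,-0.8,0],0,0]
    - [[0,-0.9,0],0,0]
    - [[0,-0.9,0],0,0]
    - [[0,-0.9,0],0,0]
    - [[0,0,0],0,0]

```text
time: 8.38
position: [0.6031, -0.3148, 0.1499]
eef_rot: [-89.8, 0.1, -153.1]
wrist_force: [0.2, -0.5, -3.5]
gripper_width: 0.0368
```

```bash
python3 - <<'E'
from h import *
s=observe();print(s["gripper_width"],s["wrist_force"],s["joints"])
plan([.538,.259,.17],179.7,0)
E
```

```text
0.0368270297248654 [ 0.2061 -0.4514 -3.4537] [  6.4084  45.1212  37.7947  80.6145 -28.9323  63.8512 -14.3931]
at [ 0.6031 -0.3148  0.1499] [ -89.8076    0.103  -153.0755] t 8.38 rows 21
[[[-0.32,-0.03,-0.86],0.15,0],[[-0.3,-0.03,-0.87],0.15,0],[[-0.28,-0.03,-0.87],0.15,0],[[-0.26,-0.03,-0.88],0.15,0],[[-0.24,-0.03,-0.88],0.15,0],[[-0.22,-0.03,-0.89],0.15,0],[[-0.2,-0.03,-0.89],0.15,0],[[-0.18,-0.03,-0.9],0.15,0],[[-0.16,-0.03,-0.9],0.15,0],[[-0.14,-0.03,-0.91],0.15,0]]
[[[-0.12,-0.03,-0.91],0.15,0],[[-0.1,-0.03,-0.91],0.15,0],[[-0.08,-0.03,-0.91],0.15,0],[[-0.06,-0.03,-0.91],0.15,0],[[-0.04,-0.03,-0.92],0.15,0],[[-0.02,-0.03,-0.92],0.15,0],[[0.0,-0.03,-0.92],0.15,0],[[0.03,-0.03,-0.92],0.15,0],[[0.05,-0.03,-0.92],0.15,0],[[0.07,-0.03,-0.91],0.15,0]]
[[[0.09,-0.03,-0.91],0.15,0]]
```

carry_out:
  series:
    - [[-0.32,-0.35,-0.86],0.15,0]
    - [[-0.3,-0.35,-0.87],0.15,0]
    - [[-0.28,-0.35,-0.87],0.15,0]
    - [[-0.26,-0.03,-0.88],0.15,0]
    - [[-0.24,-0.03,-0.88],0.15,0]
    - [[-0.22,-0.03,-0.89],0.15,0]
    - [[-0.2,-0.03,-0.89],0.15,0]
    - [[-0.18,-0.03,-0.9],0.15,0]
    - [[-0.16,-0.03,-0.9],0.15,0]
    - [[-0.14,-0.03,-0.91],0.15,0]

```text
time: 9.62
position: [0.5695, -0.0393, 0.1839]
eef_rot: [-90.1, -0.2, -166.0]
wrist_force: [0.0, 0.3, -3.7]
gripper_width: 0.0372
```

carry_out:
  series:
    - [[-0.12,0,-0.91],0.15,0]
    - [[-0.1,0,-0.91],0.15,0]
    - [[-0.08,0,-0.91],0.15,0]
    - [[-0.06,0,-0.91],0.15,0]
    - [[-0.04,0,-0.92],0.15,0]
    - [[-0.02,0,-0.92],0.15,0]
    - [[0,0,-0.92],0.15,0]
    - [[0,0,-0.92],0.15,0]
    - [[0,0,-0.92],0.15,0]
    - [[0,0,0],0,0]

```text
time: 10.88
position: [0.5433, 0.2094, 0.1833]
eef_rot: [-90.0, -0.3, -177.2]
wrist_force: [0.1, 0.3, -4.4]
gripper_width: 0.0369
```

```bash
python3 - <<'E'
from h import *
s=observe();im=snapshot("wrist")[:,:,::-1]
np.save("w4.npy",np.r_[s["position"],s["eef_rot"]])
print(s["wrist_force"],s["joints"],s["gripper_width"],s["qvel"])
K,E=cam("wrist",s)
for p in ([.538,.259,.034],[.537,.139,.034],[.538+.061,.259,.034],[.538-.061,.259,.034]): print(px(K,E,p))
cv2.imwrite("pics/w4.png",cv2.convertScaleAbs(cv2.resize(im,(800,500),interpolation=2),alpha=1.2,beta=20))
plan([.538,.259,.17],179.7,0)
E
```

```text
[ 0.1266  0.3411 -4.3993] [-52.3841  38.2373  50.4099  95.4243 -32.6315  62.4404 -79.4381] 0.03693397466274799 [ 2.1369 -0.8293  2.9969  1.4011  2.3879 -0.5826  0.8254]
[279.1889 187.3358]
[386.5065 193.2759]
[279.7017 130.9476]
[278.7247 238.3798]
at [0.5438 0.2067 0.1839] [ -89.9321   -0.2108 -177.399 ] t 10.93 rows 2
[[[0.06,0.23,-0.88],0.17,0],[[0.08,0.23,-0.87],0.17,0]]
```

View pics/w4.png

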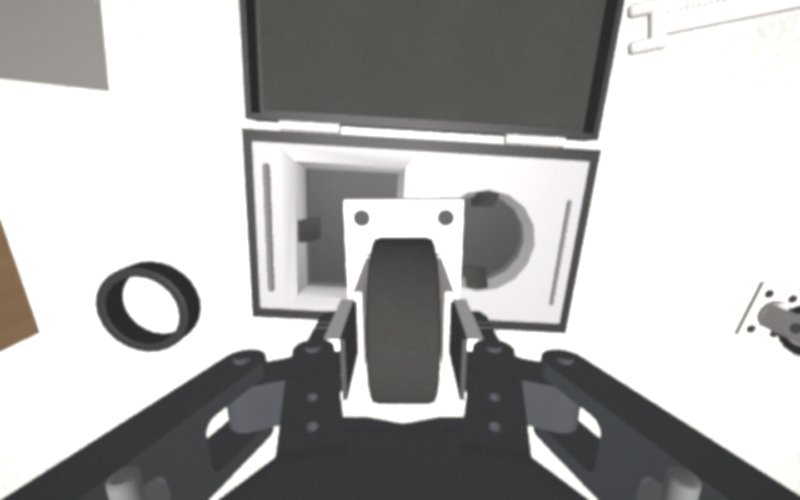

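The castor hangs square in the grip. The cutouts sit within 3 mm of the predictions: rectangular centre near (346,231) against (349,234), round near (480,240) against (483,242). Target is (.540,.260).

```bash
python3 - <<'E'
from h import *
plan([.540,.260,.10],179.7,0,step=.8)
E
```

```text
at [0.5438 0.2067 0.1839] [ -89.9321   -0.2108 -177.399 ] t 10.93 rows 5
[[[0.01,0.56,-0.36],0.07,0],[[0.01,0.56,-0.36],0.07,0],[[0.01,0.56,-0.36],0.07,0],[[0.02,0.56,-0.36],0.07,0],[[0.02,0.56,-0.36],0.07,0]]
```

carry_out:
  series:
    - [[0.01,0.2,-0.6],0.1,0]
    - [[0.01,0.6,-0.6],0.1,0]
    - [[0.01,0.7,-0.4],0.1,0]
    - [[0.02,0.7,-0.2],0.05,0]
    - [[0.02,0.6,0],0,0]
    - [[0,0,0],0,0]
    - [[0,0,0],0,0]
    - [[0,0,0],0,0]

```text
time: 11.92
position: [0.5428, 0.2591, 0.103]
eef_rot: [-90.0, 0.1, 179.4]
wrist_force: [0.2, 0.6, -2.6]
gripper_width: 0.0369
```

```bash
python3 - <<'E'
from h import *
s=observe();print(s["wrist_force"],s["qvel"])
plan([.540,.260,.064],179.7,0,step=.8)
E
```

```text
[ 0.1872  0.6192 -2.5726] [-0.1188 -0.0484 -0.2657  0.0544  0.0147  0.1321 -0.0345]
at [0.5428 0.2591 0.103 ] [-90.0364   0.1194 179.3689] t 11.93 rows 2
[[[0.05,0.65,-0.01],-0.02,0],[[0.05,0.65,-0.01],-0.02,0]]
```

carry_out:
  series:
    - [[0.08,0.5,-0.02],0,0]
    - [[0,0.5,0],0,0]
    - [[0,0.3,0],0,0]
    - [[0,0,0],0,0]
    - [[0,0,0],0,0]

```text
time: 12.55
position: [0.54, 0.2601, 0.0631]
eef_rot: [-90.0, 0.0, 179.4]
wrist_force: [0.6, -0.0, -3.3]
gripper_width: 0.0371
```

carry_out:
  series:
    - [[0,0.1,0],0,0]
    - [[0,0.1,0],0,0]
    - [[0,0.1,0],0,0]
    - [[0,0,0],0,0]
    - [[0,0,0],0,0]
  squeeze: 120

```text
time: 13.18
position: [0.5403, 0.2589, 0.0546]
eef_rot: [-89.9, 0.1, 179.4]
wrist_force: [-0.3, -3.1, 3.9]
gripper_width: 0.0357
```

carry_out:
  series:
    - [[0,0.1,0],0,0]
    - [[0,0.1,0],0,0]
    - [[0,0,0],0,0]
    - [[0,0,0],0,0]

```text
time: 13.68
position: [0.5407, 0.2603, 0.0481]
eef_rot: [-90.0, 0.1, 179.4]
wrist_force: [2.3, -1.7, 0.6]
gripper_width: 0.0356
```

carry_out:
  series:
    - [[0,0.1,0],0,0]
    - [[0,0,0],0,0]
    - [[0,0,0],0,0]

```text
time: 14.05
position: [0.5411, 0.2601, 0.0461]
eef_rot: [-90.0, 0.2, 179.4]
wrist_force: [2.7, -3.4, 6.3]
gripper_width: 0.0353
```

carry_out:
  series:
    - [[0,0.1,0],0,0]
    - [[0,0,0],0,0]
    - [[0,0,0],0,0]

```text
time: 14.42
position: [0.5412, 0.2601, 0.046]
eef_rot: [-90.2, 0.2, 179.4]
wrist_force: [-2.6, -4.0, 22.9]
gripper_width: 0.0362
```

carry_out:
  series:
    - [[0,0.1,0],0,0]
    - [[0,0,0],0,0]
    - [[0,0,0],0,0]

```text
time: 14.8
position: [0.5412, 0.2601, 0.0459]
eef_rot: [-90.3, 0.2, 179.4]
wrist_force: [-8.6, -3.5, 37.6]
gripper_width: 0.0358
```

It's rigid at TCP z = 0.046, exactly the expected floor contact. I'll relax the command, open and rise.

carry_out:
  series:
    - [[0,-0.1,0],0,0]
    - [[0,-0.08,0],0,0]
    - [[0,0,0],0,0.4]
    - [[0,0,0],0,1]
    - [[0,0,0],0,1]
    - [[0,0,0],0,1]
    - [[0,-0.3,0],0,1]
    - [[0,-0.9,0],0,1]
    - [[0,-1,0],0,1]
    - [[0,-1,0],0,1]
  squeeze: 90

```text
time: 16.05
position: [0.5394, 0.2602, 0.1417]
eef_rot: [-90.0, -0.0, 179.4]
wrist_force: [0.8, 0.5, 2.2]
gripper_width: 0.0856
```

```bash
python3 - <<'E'
from h import *
s=observe();print(s["gripper_width"],s["joints"])
plan([.60,-.195,.19],-150,1)
E
```

```text
0.08559163461507076 [-55.7863  42.4126  49.4393  95.7052 -36.5631  59.3515 -84.8924]
at [0.5394 0.2602 0.1417] [-90.006   -0.0012 179.4028] t 16.05 rows 17
[[[-0.13,-0.09,0.89],-0.21,1],[[-0.1,-0.09,0.89],-0.21,1],[[-0.07,-0.09,0.9],-0.21,1],[[-0.04,-0.09,0.9],-0.21,1],[[-0.02,-0.09,0.9],-0.21,1],[[0.01,-0.09,0.9],-0.21,1],[[0.04,-0.09,0.9],-0.21,1],[[0.07,-0.09,0.9],-0.21,1],[[0.1,-0.09,0.9],-0.21,1],[[0.13,-0.09,0.89],-0.21,1]]
[[[0.15,-0.09,0.89],-0.21,1],[[0.18,-0.09,0.88],-0.21,1],[[0.21,-0.09,0.88],-0.21,1],[[0.24,-0.09,0.87],-0.21,1],[[0.26,-0.09,0.86],-0.21,1],[[0.29,-0.09,0.85],-0.21,1],[[0.32,-0.09,0.84],-0.21,1]]
```

carry_out:
  series:
    - [[-0.13,-0.2,0.89],-0.21,1]
    - [[-0.1,-0.2,0.89],-0.21,1]
    - [[-0.07,-0.2,0.9],-0.21,1]
    - [[-0.04,-0.1,0.9],-0.21,1]
    - [[-0.02,-0.1,0.9],-0.21,1]
    - [[0.01,-0.1,0.9],-0.21,1]
    - [[0.04,-0.1,0.9],-0.21,1]
    - [[0.07,-0.1,0.9],-0.21,1]
    - [[0.1,-0.1,0.9],-0.21,1]
    - [[0.13,-0.1,0.89],-0.21,1]

```text
time: 17.3
position: [0.5753, -0.0086, 0.18]
eef_rot: [-90.0, 0.0, -162.5]
wrist_force: [0.6, 0.5, -0.2]
gripper_width: 0.0857
```

carry_out:
  series:
    - [[0.15,0,0.89],-0.21,1]
    - [[0.18,0,0.88],-0.21,1]
    - [[0.21,0,0.88],-0.21,1]
    - [[0.24,0,0.87],-0.21,1]
    - [[0.26,0,0.86],-0.21,1]
    - [[0.29,0,0.85],-0.21,1]
    - [[0.32,0,0.84],-0.21,1]
    - [[0,0,0],0,1]
    - [[0,0,0],0,1]
    - [[0,0,0],0,1]

```text
time: 18.55
position: [0.6008, -0.193, 0.1792]
eef_rot: [-90.1, 0.0, -149.8]
wrist_force: [0.5, -1.0, 0.1]
gripper_width: 0.0852
```

```bash
python3 - <<'E'
from h import *
s=observe();im=snapshot("wrist")[:,:,::-1]
np.save("w5.npy",np.r_[s["position"],s["eef_rot"]])
K,E=cam("wrist",s)
for z in (.013,.1): print(px(K,E,[.607,-.1945,z]))
cv2.imwrite("pics/w5.png",crop(cv2.convertScaleAbs(im,alpha=1.1,beta=15),160,60,320,240,2.5))
top=snapshot("top")[:,:,::-1]; sc=snapshot("scene")[:,:,::-1]
cv2.imwrite("pics/s5.png",np.vstack([crop(top,140,95,160,60*2,5)[:300], crop(sc,300,130,200,72,4)]) if False else crop(sc,300,130,200,150,4))
print(s["position"],s["eef_rot"],s["time"])
E
```

```text
[327.7521 179.3632]
[329.3877 197.3269]
[ 0.6008 -0.193   0.1792] [ -90.0763    0.0282 -149.7758] 18.55
```

View pics/w5.png

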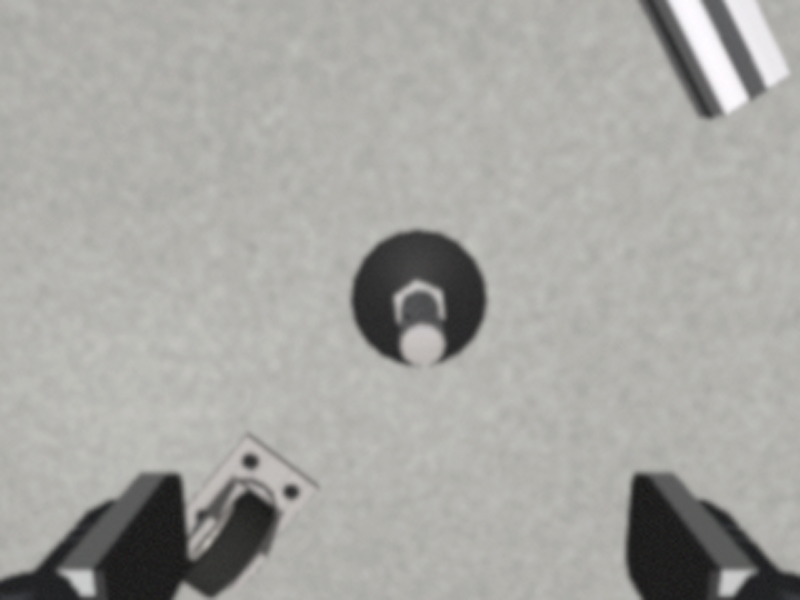

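View pics/s5.png

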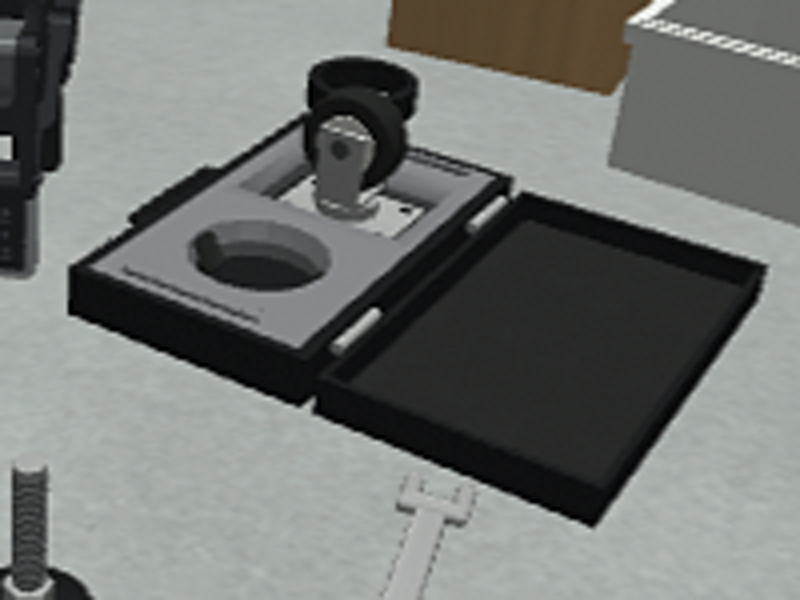

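The castor sits flat and home in its cutout, plate down inside. The foot base at (419,298) and stem top at (422,345) match the prediction within 1 px, so the foot is at (.607,-.1945).

```bash
python3 - <<'E'
from h import *
plan([.607,-.1945,.036],-149.8,1)
E
```

```text
at [ 0.6007 -0.1939  0.1793] [ -90.0289    0.0087 -149.8133] t 18.7 rows 6
[[[-0.03,0.8,0.02],-0.0,1],[[-0.03,0.8,0.02],-0.0,1],[[-0.03,0.8,0.02],-0.0,1],[[-0.03,0.8,0.02],-0.0,1],[[-0.03,0.8,0.02],-0.0,1],[[-0.03,0.8,0.02],-0.0,1]]
```

carry_out:
  series:
    - [[-0.1,0.8,0.06],0,1]
    - [[-0.08,0.8,0.06],0,1]
    - [[0,0.8,0],0,1]
    - [[0,0.8,0],0,1]
    - [[0,0.8,0],0,1]
    - [[0,0.8,0],0,1]
    - [[0,0,0],0,1]
    - [[0,0,0],0,0.4]
    - [[0,0,0],0,0]
    - [[0,0,0],0,0]
  squeeze: 90

```text
time: 19.95
position: [0.6075, -0.1957, 0.0363]
eef_rot: [-89.9, 0.1, -149.9]
wrist_force: [-0.3, 0.5, -0.2]
gripper_width: 0.0323
```

carry_out:
  series:
    - [[0,0,0],0,0]
    - [[0,0,0],0,0]
    - [[0,0,0],0,0]

```text
time: 20.32
position: [0.6074, -0.1957, 0.0361]
eef_rot: [-90.0, 0.0, -149.9]
wrist_force: [-0.2, 1.1, 5.0]
gripper_width: 0.0139
```

carry_out:
  series:
    - [[0,-0.3,0],0,0]
    - [[0,-0.8,0],0,0]
    - [[0,-0.9,0],0,0]
    - [[0,-0.9,0],0,0]
    - [[0,-0.9,0],0,0]
    - [[0,0,0],0,0]

```text
time: 21.08
position: [0.608, -0.1964, 0.1511]
eef_rot: [-89.8, 0.1, -149.9]
wrist_force: [-1.2, -0.6, -2.2]
gripper_width: 0.014
```

```bash
python3 - <<'E'
from h import *
s=observe();print(s["joints"],s["wrist_force"])
plan([.539,.1405,.15],-180,0)
E
```

```text
[ -5.1072  41.4637  38.0352  88.2478 -28.136   59.8787 -19.7194] [-1.1673 -0.6238 -2.2354]
at [ 0.608  -0.1964  0.1511] [ -89.8031    0.1294 -149.9081] t 21.07 rows 13
[[[-0.28,0.0,-0.84],0.27,0],[[-0.25,0.0,-0.85],0.27,0],[[-0.21,0.0,-0.86],0.27,0],[[-0.18,0.0,-0.86],0.27,0],[[-0.14,0.0,-0.87],0.27,0],[[-0.11,0.0,-0.88],0.27,0],[[-0.07,0.0,-0.88],0.27,0],[[-0.04,0.0,-0.88],0.27,0],[[0.0,0.0,-0.88],0.27,0],[[0.04,0.0,-0.88],0.27,0]]
[[[0.07,0.0,-0.88],0.27,0],[[0.11,0.0,-0.88],0.27,0],[[0.14,0.0,-0.87],0.27,0]]
```

carry_out:
  series:
    - [[-0.28,0,-0.84],0.27,0]
    - [[-0.25,0,-0.85],0.27,0]
    - [[-0.21,0,-0.86],0.27,0]
    - [[-0.18,0,-0.86],0.27,0]
    - [[-0.14,0,-0.87],0.27,0]
    - [[-0.11,0,-0.88],0.27,0]
    - [[-0.07,0,-0.88],0.27,0]
    - [[-0.04,0,-0.88],0.27,0]
    - [[0,0,-0.88],0.27,0]
    - [[0.04,0,-0.88],0.27,0]

```text
time: 22.32
position: [0.5525, 0.065, 0.1475]
eef_rot: [-90.0, -0.2, -173.2]
wrist_force: [0.9, -0.3, -1.0]
gripper_width: 0.0139
```

carry_out:
  series:
    - [[0.07,0,-0.88],0.27,0]
    - [[0.11,0,-0.88],0.27,0]
    - [[0.14,0,-0.8],0.27,0]
    - [[0,0,0],0,0]
    - [[0,0,0],0,0]
    - [[0,0,0],0,0]

```text
time: 23.08
position: [0.5383, 0.1382, 0.1492]
eef_rot: [-89.9, -0.0, 179.8]
wrist_force: [-0.6, -0.1, -1.5]
gripper_width: 0.0136
```

```bash
python3 - <<'E'
from h import *
s=observe();im=snapshot("wrist")[:,:,::-1]
K,E=cam("wrist",s)
print([px(K,E,p) for p in ([.539,.1405,.034],[.540,.260,.034])])
cv2.imwrite("pics/w6.png",crop(cv2.convertScaleAbs(im,alpha=1.1,beta=15),160,60,320,240,2.5))
plan([.540,.140,.09],-180,0)
E
```

```text
[array([321.4952, 191.5261]), array([201.6787, 191.0096])]
at [0.5383 0.1384 0.1493] [-89.9605  -0.0028 179.8113] t 23.12 rows 3
[[[-0.02,0.66,-0.02],-0.01,0],[[-0.02,0.66,-0.02],-0.01,0],[[-0.02,0.66,-0.02],-0.01,0]]
```

View pics/w6.png

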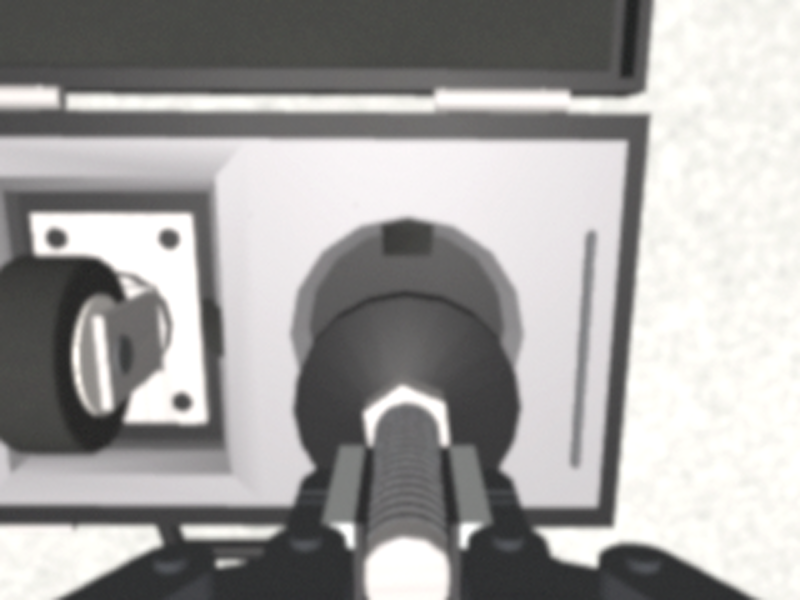

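The castor sits centred on its cutout floor. The round mouth is centred at (407,334), and the foot base is at column 407, so it's lined up for a straight descent.

carry_out:
  series:
    - [[0,0.6,-0.02],0,0]
    - [[0,0.8,0],0,0]
    - [[0,0.8,0],0,0]
    - [[0,0.6,0],0,0]
    - [[0,0.1,0],0,0]
    - [[0,0,0],0,0]
    - [[0,0,0],0,0]
  squeeze: 120

```text
time: 24.0
position: [0.539, 0.1404, 0.0631]
eef_rot: [-90.0, 0.1, 179.9]
wrist_force: [0.2, 0.4, -2.2]
gripper_width: 0.013
```

carry_out:
  series:
    - [[0,0.1,0],0,0]
    - [[0,0.1,0],0,0]
    - [[0,0.1,0],0,0]
    - [[0,0,0],0,0]
    - [[0,0,0],0,0]

```text
time: 24.62
position: [0.5383, 0.1404, 0.0533]
eef_rot: [-90.0, -0.0, 179.9]
wrist_force: [0.4, -0.2, -1.8]
gripper_width: 0.0133
```

carry_out:
  series:
    - [[0,0.1,0],0,0]
    - [[0,0,0],0,0]
    - [[0,0,0],0,0]

```text
time: 25.0
position: [0.5383, 0.1404, 0.0506]
eef_rot: [-90.0, 0.0, 179.9]
wrist_force: [-1.2, 0.1, 3.0]
gripper_width: 0.0132
```

carry_out:
  series:
    - [[0,0.1,0],0,0]
    - [[0,0.05,0],0,0]
    - [[0,0,0],0,0]
    - [[0,0,0],0,0]

```text
time: 25.5
position: [0.5397, 0.1401, 0.0476]
eef_rot: [-90.0, 0.2, 179.9]
wrist_force: [-1.9, 0.4, 10.2]
gripper_width: 0.0133
```

carry_out:
  series:
    - [[0,0.1,0],0,0]
    - [[0,0,0],0,0]
    - [[0,0,0],0,0]

```text
time: 25.88
position: [0.5398, 0.1402, 0.0461]
eef_rot: [-90.1, 0.2, 179.9]
wrist_force: [-5.8, 0.7, 20.2]
gripper_width: 0.0135
```

carry_out:
  series:
    - [[0,0.1,0],0,0]
    - [[0,0,0],0,0]
    - [[0,0,0],0,0]

```text
time: 26.25
position: [0.54, 0.1402, 0.046]
eef_rot: [-90.3, 0.2, 179.9]
wrist_force: [-9.7, 1.6, 37.9]
gripper_width: 0.0131
```

carry_out:
  series:
    - [[0,0.1,0],0,0]
    - [[0,0,0],0,0]
    - [[0,0,0],0,0]

```text
time: 26.62
position: [0.5402, 0.1402, 0.0459]
eef_rot: [-90.4, 0.3, 179.9]
wrist_force: [-16.6, 1.7, 56.7]
gripper_width: 0.0133
```

It stops rigidly at the same height, 0.046, so it's on the floor. I'll relax, release, rise and verify.

carry_out:
  series:
    - [[0,-0.15,0],0,0]
    - [[0,-0.1,0],0,0]
    - [[0,0,0],0,0]
    - [[0,0,0],0,1]
    - [[0,0,0],0,1]
    - [[0,0,0],0,1]
    - [[0,0,0],0,1]
    - [[0,-0.3,0],0,1]
    - [[0,-0.9,0],0,1]
    - [[0,-1,0],0,1]

```text
time: 27.88
position: [0.5381, 0.1402, 0.1113]
eef_rot: [-90.0, -0.0, 179.9]
wrist_force: [0.3, -0.1, -0.5]
gripper_width: 0.0852
```

carry_out:
  series:
    - [[0,-1,0],0,1]
    - [[0,-1,0],0,1]
    - [[0.5,-1,0.4],0,1]
    - [[0.9,0,0],0,1]
    - [[0.9,0,0],0,1]
    - [[0,0,0],0,1]
    - [[0,0,0],0,1]

```text
time: 28.75
position: [0.4702, 0.1286, 0.2009]
eef_rot: [-90.0, 0.1, 179.9]
wrist_force: [1.0, 0.2, 0.2]
gripper_width: 0.0854
```

```bash
python3 - <<'E'
from h import *
s=observe();print(s["position"],s["gripper_width"],s["time"],s["wrist_force"])
w=snapshot("wrist")[:,:,::-1];sc=snapshot("scene")[:,:,::-1]
K,E=cam("scene")
print("foot top/centre pred, crop px",[((px(K,E,[.539,.1402,z])-[300,110])*4) for z in (.11,.023)],"castor top",(px(K,E,[.541,.260,.106])-[300,110])*4)
cv2.imwrite("pics/f1.png",crop(sc,300,110,200,150,4))
cv2.imwrite("pics/f2.png",cv2.convertScaleAbs(cv2.resize(sc,(800,500),interpolation=2)))
E
```

```text
[0.4702 0.1286 0.2009] 0.08538708872041689 28.75 [0.9675 0.1985 0.2098]
foot top/centre pred, crop px [array([272.3521, 223.4689]), array([260.6122, 345.4316])] castor top [363.3256 169.0184]
```

View pics/f1.png

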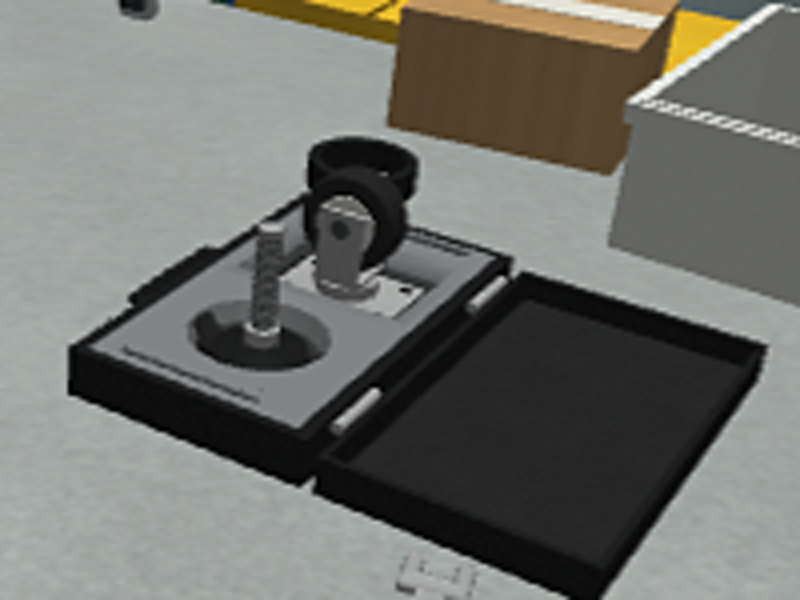

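The foot is upright with its stem top at (272,224), against (272,223) predicted for fully home; 10 mm short would read about 14 px higher. The castor's wheel top also matches. The arm is clear, so I'm handing in.

```bash
python3 -c "
from workcell import *
print(hand_in())"
```

```text
the job is handed in; nothing more can be done
None
```

I pressed the larger castor into the rectangular cutout, then the larger levelling foot into the round one. I released both, moved the arm clear and handed in at about 29 s.

- **Seating:** Each part stopped rigidly at tool height 0.046 m, the height worked out for resting on the cutout floor. In the last scene picture both stand upright. The foot's stem top is within 1 pixel of its fully-home position, and the castor agrees by eye.
- **Pressing force:** Confirming floor contact took the wrist force above the suggested 15–20 N, to about 38 N for the castor and 57 N (59 N with the sideways part) for the foot. This is under the 120 N wrist limit. It went through the gripped parts, so I don't expect the 40 N limit on the arm or gripper body to apply.
- **Disagreements:** The top and wrist cameras differed by about 6 mm on the cutout positions. I used a middle value, corrected from later wrist views. The gripper read 2–3 mm narrower than the parts' nominal widths.
- **Not checked:** I never moved near the smaller castor and foot, but the last full-scene picture could not be viewed (picture limit reached), so I did not confirm by sight that they are untouched.

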